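# Unload the build plate into the foam carriers

## Task

The printer's build plate is on the bench with the finished prints already loosened. Put the fan duct, the corner bracket, the large star knob and the small star knob each into the foam carrier whose pocket is cut to its shape and size, upright and sitting down on the pocket floor. Leave the cancelled knob, the low one with its infill showing, where it is on the plate.

Things in the scene. Friction and masses are not known exactly. Their poses are not given: they have to be found in the camera images.
- duct: Black printed fan duct standing 42 mm tall, a T from above: an open-topped rectangular tube, 40 mm along x and 34 mm along y, with a wider flat flange (8 mm thick, 56 mm along y) across its -x end, so x runs from -28 to +20 mm. Origin: under the middle of the tube, z up. Grip the tube's plain sides at y = +17 and -17 mm. About 50 g.
- bracket: Black printed corner bracket standing 42 mm tall, an L from above, legs 14 mm thick and 56 mm long outside: one along x at y -28 to -14 mm, one along y at x -28 to -14 mm. Origin: at the underside, the middle of the 56 x 56 mm square round the L (in its open inside), z up. Grip a leg across its thickness away from the corner, e.g. at x = +8, y = -21 mm. About 60 g.
- big_knob: The larger black printed star knob, 42 mm tall: a six-lobed head 54 mm across and 20 mm high at the bottom, a round hub of 28 mm diameter above it, to be gripped between 20 and 42 mm height. Origin: centre of its underside, z up. About 60 g.
- small_knob: The smaller black printed star knob, 42 mm tall: a six-lobed head 37 mm across and 20 mm high at the bottom, a round hub of 20 mm diameter above it, to be gripped between 20 and 42 mm height. Origin: centre of its underside, z up. About 30 g.
- cancelled_knob: The cancelled print: only the lowest 12 mm of a star knob head, 54 mm across, with open criss-cross infill showing on top and no hub. Like the other prints it stands loose on the flat 2 mm build plate in the middle of the bench; it stays there. Origin: centre of its underside.
- duct_carrier: Foam carrier, grey with a pale floor, 100 x 100 x 22 mm, fixed on the bench left or right of the plate. Origin: centre of its underside. The pale pocket floor is 6 mm above the underside, the walls are 16 mm high. T-shaped pocket, the duct's outline with 6 mm to spare all round: with the duct's origin over the carrier's origin and the same axes it drops in.
- bracket_carrier: Foam carrier, grey with a pale floor, 100 x 100 x 22 mm, fixed on the bench left or right of the plate. Origin: centre of its underside. The pale pocket floor is 6 mm above the underside, the walls are 16 mm high. L-shaped pocket, the bracket's outline with 6 mm to spare all round: with the bracket's origin over the carrier's origin and the same axes it drops in.
- big_knob_carrier: Foam carrier, grey with a pale floor, 100 x 100 x 22 mm, fixed on the bench left or right of the plate. Origin: centre of its underside. The pale pocket floor is 6 mm above the underside, the walls are 16 mm high. Round pocket of 66 mm diameter at its centre, for the larger knob, which goes in hub up at any turn.
- small_knob_carrier: Foam carrier, grey with a pale floor, 100 x 100 x 22 mm, fixed on the bench left or right of the plate. Origin: centre of its underside. The pale pocket floor is 6 mm above the underside, the walls are 16 mm high. Round pocket of 49 mm diameter at its centre, for the smaller knob, which goes in hub up at any turn.
Mind the look-alikes: they are no part of the job. What is shaped like the bracket but brown or red is not meant.

How it is judged:
At the end, for the whole second after the job is handed in: Each print stands upright (0.15 rad), at rest and released in its own carrier: origin within 12 mm sideways of the carrier's and at most 10 mm above its underside (pocket floor: 6 mm); duct and bracket turned as their pocket (0.5 rad). Cancelled knob within 15 mm of its start (horizontal distance between duct and duct_carrier below 0.012 m and z of duct in the frame of duct_carrier below 0.01 m and angle between each of duct, bracket, big_knob, small_knob's own z axis and vertical below 0.15 rad and linear speed of each of duct, bracket, big_knob, small_knob below 0.02 m/s and horizontal distance between bracket and bracket_carrier below 0.012 m and z of bracket in the frame of bracket_carrier below 0.01 m and horizontal distance between big_knob and big_knob_carrier below 0.012 m and z of big_knob in the frame of big_knob_carrier below 0.01 m and horizontal distance between small_knob and small_knob_carrier below 0.012 m and z of small_knob in the frame of small_knob_carrier below 0.01 m and angle between the x axis of duct and the x axis of duct_carrier, either way round below 0.5 rad and angle between the x axis of bracket and the x axis of bracket_carrier, either way round below 0.5 rad and distance of cancelled_knob from where it was at the start of the episode below 0.015 m); the robot touches nothing.
It fails at once if the cancelled knob was picked up or pushed away (distance of cancelled_knob from where it was at the start of the episode above 0.015 m).
It also fails if it takes over 96 s, if anything falls off the work surface, if the arm or the gripper's body presses on something with over 40 N, if the wrist force passes 120 N, or if a joint passes its speed limit or range.

## Robot

A 6-joint arm with a two-finger parallel gripper is mounted at the origin on the work surface. World frame = base frame: x ahead of the robot, y to its left, z up, the work surface at z = 0. Lengths are in m, angles in rad, forces in N, time in s.
With the tool pointing down it reaches from about 0.35 to 0.775 m from the base axis. Payload 7.3 kg.
Tool frame: the origin (TCP) lies at the centre of the arm's flange, where the gripper is bolted on; the fingertips stand 178 mm ahead of it and the grasp point (between the pads) lies 159 mm ahead of it (tip_extent is the distance from the TCP to the fingertips, in m); z points along the fingers, y is the line along which they close (so a half turn about z gives the same grasp; the last joint's range is limited). The gripper opens to 92 mm and grips with 3 to 60 N. Pads are 19 mm wide; open, the fingers measure 130 mm over their backs; the gripper's body (75 mm by 190 mm) begins 47 mm behind the grasp point.
Start: joints at [1.161, 0.342, 1.524, -0, 1.275, -0.146], TCP at [0.137, 0.507, 0.405] pointing down, gripper open.
Joint ranges: [-2.53, 2.53], [-0.77, 2.02], [0.04, 2.7], [-1, 4.14], [0.28, 2.66], [-3.11, 3.11]. Speed limits (rad/s): [2.57, 2.57, 3.14, 3.14, 3.14, 3.14].

## Interface

Orientations are given as [roll, pitch, yaw] about the fixed x, y, z axes, in that order (R = Rz(yaw) Ry(pitch) Rx(roll)).
In Python, from cell import * gives the robot as it stands.
- The arm moves only by the tool arm_command, never from a script. Its arguments are lists of equal length, an entry for each row: "xyz": the shift along the world's x, y, z in mm, a list of three; "spin": the turn about the world's z in degrees. In form: {"xyz": [[tx, ty, tz], ...], "spin": [spin, ...]}. A call has 1 to 20 rows; each row shifts and turns the commanded pose from where the row before left it; what a row does not reach is not made up. A row lasts 1/10 s, in which the tool goes at most 50 mm and 8.59 degrees, less where a joint would pass 70% of its speed; a pose out of reach is approached as far as the arm can. A call with a gripper value outside its range is refused whole. "jaw" is the opening, from -1 (shut) to 1 (fully open), set as the call begins (left out, the last holds). The fingers move at their own pace and stop on an object; "squeeze" is the grip in N (left out, the last holds). Time passes only in rows, so rows that do not move let the fingers close. It gives the time, the measured TCP pose, the force, the opening and the grip force at its end, in the units of the state.
- observe(): the state, without advancing time (a new reading comes with each control period).
- read_camera(name): name is "side" or "top"; returns a dict with "img" (420x560x3 uint8, red, green, blue), "depth" (420x560 float32, m along the optical axis (not along the pixel's ray), 0 where there is no reading), "fx", "fy", "cx", "cy" (pixels), "world_from_camera" (4x4, takes a point from camera to world coordinates). Camera axes: x right, y up, looking along -z (the intrinsics and any distortion apply to the point x, -y, -z); pixel columns grow to the right and rows downward; lengths in m; the calibration is good to about 2 mm. A picture is of the moment at which its call begins.
- hand_in(): hands the job in; it is judged then, once.
The state is a dict: "time": time; "qpos": joint angles; "qvel": joint speeds; "joint_efforts": joint torques, N m; "tool_pos": TCP position; "tool_rot": TCP orientation; "contact_force": force on the tool from outside, world axes, zero at the start; "torque": the same for the moment, N m; "opening": finger opening in m; "grip_force": force on a finger pad.
Only numpy, scipy, OpenCV 4.12 (cv2) and the standard library are available. Lean on these libraries where they do the work, as an engineer would, in place of code of your own. Each camera call takes 0.05 s, during which the arm holds its last target. There are 200 camera calls.

## Working session

There is one attempt and no reset: what is moved stays moved. The work goes in short steps, Python scripts to look and compute and a tool call to move; the robot and the scene stay as the last step left them, time stands still between calls to the robot, and variables do not carry over. Pictures are saved under pics/ and viewed, at most 14 in all, crops included, and the job is handed in when it is done.

Besides the shell and the picture viewer there is one more tool, called after "Call:" in YAML: its name, and indented under it one key for each argument. arm_command: Moves the arm, as the interface text tells. Its arguments: {"type":"object","properties":{"xyz":{"type":"array","items":{"type":"array","items":{"type":"number"}}},"spin":{"type":"array","items":{"type":"number"}},"jaw":{"type":"number"},"squeeze":{"type":"number"}},"required":["xyz","spin"]}

```bash
mkdir -p pics; python3 - <<'E'
from cell import *
import cv2,numpy as np
s=observe();print(s['time'],s['tool_pos'],s['tool_rot'],s['opening'])
for n in('top','side'):
    c=read_camera(n);cv2.imwrite(f'pics/{n}0.png',c['img'][:,:,::-1]);np.savez(f'{n}0.npz',**c)
    print(n,c['fx'],c['fy'],c['cx'],c['cy'],np.round(c['world_from_camera'],3),[k for k in c])
E
```

```text
0.0 [0.13682543 0.50672103 0.40404515] [-3.14007358e+00 -2.27555149e-04  2.87777193e+00] 0.09188680630935439
top 432.94164353664814 432.94164353664814 285.35737440935674 207.8567756213679 [[-0.008  0.997 -0.078  0.358]
 [-1.    -0.009 -0.006  0.069]
 [-0.007  0.078  0.997  1.128]
 [ 0.     0.     0.     1.   ]] ['img', 'depth', 'fx', 'fy', 'cx', 'cy', 'world_from_camera']
side 480.02440753311276 480.02440753311276 276.79148663780194 196.5415558136484 [[ 0.881  0.253 -0.401 -0.049]
 [-0.473  0.43  -0.769 -0.93 ]
 [-0.022  0.867  0.498  0.716]
 [ 0.     0.     0.     1.   ]] ['img', 'depth', 'fx', 'fy', 'cx', 'cy', 'world_from_camera']
```

View pics/top0.png

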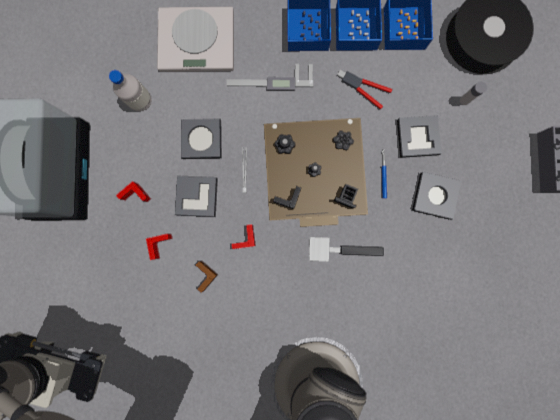

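View pics/side0.png

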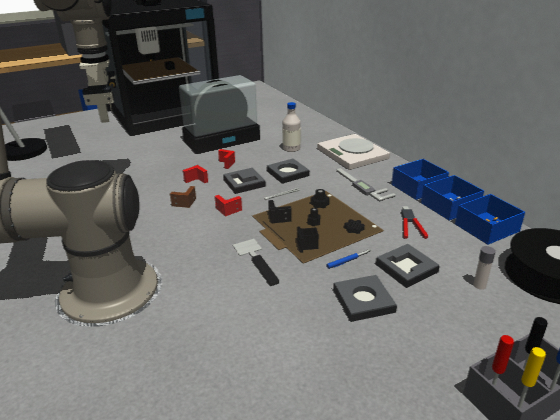

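```bash
cat > h.py <<'E'
import cv2,numpy as np
def load(n): return dict(np.load(n+'.npz'))
def cloud(c):
    v,u=np.mgrid[:420,:560]; d=c['depth']
    P=np.stack([(u-c['cx'])/c['fx']*d,-(v-c['cy'])/c['fy']*d,-d],-1)
    W=c['world_from_camera']; return P@W[:3,:3].T+W[:3,3]
def ray(c,uv,z):
    uv=np.atleast_2d(uv); W=c['world_from_camera']
    r=np.stack([(uv[:,0]-c['cx'])/c['fx'],-(uv[:,1]-c['cy'])/c['fy'],-np.ones(len(uv))],-1)@W[:3,:3].T
    o=W[:3,3]; return o+r*((z-o[2])/r[:,2])[:,None]
def crop(c,x,y,w,h,k,f): cv2.imwrite(f,cv2.resize(c['img'][y:y+h,x:x+w,::-1],None,fx=k,fy=k,interpolation=cv2.INTER_CUBIC))
E
python3 - <<'E'
from h import *
c=load('top0');P=cloud(c);z=P[...,2]
crop(c,170,108,300,120,2.66,'pics/crop0.png')
print('bench z',np.median(z[230:260,100:140]),np.median(z[155:165,330:340]))
for name,(u,v) in dict(big=(285,144),canc=(343,140),small=(314,170),brk=(286,198),duct=(346,195)).items():
    w=z[v-18:v+18,u-18:u+18]; print(name,np.percentile(w,[50,90,97,99.5]).round(4))
    m=((z>0.036)&(z<0.06)).astype(np.uint8); m2=np.zeros_like(m); m2[v-18:v+18,u-18:u+18]=m[v-18:v+18,u-18:u+18]
    q=P[m2>0]
    if len(q)<5: continue
    uv=np.argwhere(m2)[:,::-1]; q=ray(c,uv,.044)[:,:2]
    cc=q.mean(0); ev,E=np.linalg.eigh(np.cov(q.T)); print(' n',len(q),'cent',cc.round(4),'sd',np.sqrt(ev).round(4),'major deg',np.degrees(np.arctan2(E[1,1],E[0,1])).round(1), 'range',np.ptp(q,axis=0).round(3))
    r=cv2.minAreaRect((q*1000).astype(np.float32)); print('  rect',np.round(r[0],1),np.round(r[1],1),round(r[2],1))
g=c['img'].astype(int)
for name,(u,v) in dict(R1=(200,138),L=(196,196),T=(419,136),R2=(436,196)).items():
    s=30; sub=np.zeros((420,560),bool); sub[v-s:v+s,u-s:u+s]=1
    m=(sub&(z>.015)&(z<.04))
    q=ray(c,np.argwhere(m)[:,::-1],.022)[:,:2]; r=cv2.minAreaRect((q*1000).astype(np.float32)); print(name,m.sum(),'rect',np.round(r[0],1),np.round(r[1],1),round(r[2],1))
    s=20; sub[:]=0; sub[v-s:v+s,u-s:u+s]=1
    m=sub&(g.min(2)>150); q=ray(c,np.argwhere(m)[:,::-1],.006)[:,:2]
    ev,E=np.linalg.eigh(np.cov(q.T)); r=cv2.minAreaRect((q*1000).astype(np.float32))
    print('  floor n',len(q),'z',np.median(z[m]).round(4),'cent',q.mean(0).round(4),'rect',np.round(r[0],1),np.round(r[1],1),'major',np.degrees(np.arctan2(E[1,1],E[0,1])).round(1))
E
```

```text
bench z 0.0014191782416270726 0.0026199569540985568
big [0.0037 0.0248 0.0458 0.0483]
 n 98 cent [0.6135 0.0761] sd [0.0069 0.0075] major deg -176.7 range [0.026 0.025]
  rect [613.4  75.1] [25.4 25.8] 89.4
canc [0.0034 0.0137 0.0161 0.0184]
small [0.0033 0.0213 0.0435 0.0472]
 n 58 cent [0.5384 0.0062] sd [0.0048 0.0234] major deg 138.0 range [0.058 0.056]
  rect [524.5  21.5] [17.9 79. ] 44.6
brk [0.0036 0.044  0.0463 0.0487]
 n 221 cent [0.4669 0.0666] sd [0.011  0.0202] major deg 113.7 range [0.053 0.068]
  rect [478.4  71.4] [56.5 55.2] 71.0
duct [0.0035 0.0428 0.0459 0.0496]
 n 197 cent [ 0.4706 -0.0805] sd [0.0139 0.0163] major deg 162.5 range [0.058 0.058]
  rect [475.1 -83. ] [55.3 49.3] 66.9
R1 1077 rect [629.8 294.9] [103.3 101.8] 0.2
  floor n 429 z 0.007 cent [0.6312 0.2983] rect [631.3 299.3] [61.7 58.1] major 158.7
L 1163 rect [478.7 306.4] [103.  102.3] 87.3
  floor n 366 z 0.007 cent [0.4694 0.3028] rect [478.4 310. ] [62.9 67. ] major 134.5
T 1108 rect [ 629.9 -272.8] [103.  103.4] 3.2
  floor n 393 z 0.0064 cent [ 0.6241 -0.2741] rect [ 626.9 -275. ] [60.5 58.7] major -176.3
R2 1343 rect [ 475.  -312.9] [103.7 102.8] 76.0
  floor n 245 z 0.0064 cent [ 0.4739 -0.3127] rect [ 466.9 -296.9] [47.4 81.9] major 135.8
```

View pics/crop0.png

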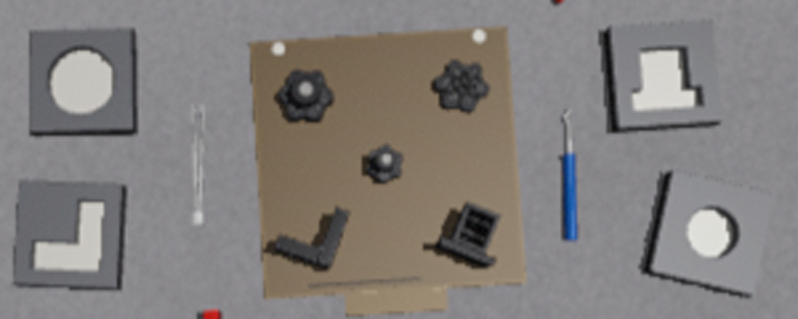

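The pictures show the plate in the middle. In the top view the big knob is at (285,144), the small one at (314,170), the cancelled one at (343,140), the bracket at (286,198) and the duct at (346,195). The carriers are at (200,138) big round, (196,196) L, (419,136) T and (436,196) small round. Next I refine the small knob and the duct, with a cross-check from the side camera.

```bash
python3 - <<'E'
from h import *
import numpy as np
cs={n:load(n+'0') for n in('top','side')}
A=dict(big=(613,75,25),small=(540,0,20),brk=(478,71,48),duct=(478,-84,45))
for n,c in cs.items():
    P=cloud(c)*1000
    for k,(x,y,r) in A.items():
        m=(np.hypot(P[...,0]-x,P[...,1]-y)<r)&(P[...,2]>37)&(P[...,2]<56)
        q=P[m]; rc=cv2.minAreaRect(q[:,:2].astype(np.float32))
        print(n,k,len(q),'med z',np.median(q[:,2]).round(1),'mean',q[:,:2].mean(0).round(1),'rect',np.round(rc[0],1),np.round(rc[1],1),round(rc[2],1))
        if k=='duct':
            for th in(-28,-25,-22,-19,-16,-13):
                t=np.radians(th); R=np.array([[np.cos(t),np.sin(t)],[-np.sin(t),np.cos(t)]]); l=q[:,:2]@R.T
                # outer flange face: spread of lowest-x points across y bins
                b=np.round(l[:,1]/6); f=np.array([(l[b==i,0].min(),l[b==i,1].mean()) for i in np.unique(b) if (b==i).sum()>2])
                print(th,'slope',np.polyfit(f[:,1],f[:,0],1)[0].round(3))
c=cs['top'];P=cloud(c)*1000
m=(np.hypot(P[...,0]-630,P[...,1]+65)<45)&(P[...,2]>8);print('canc',P[m].mean(0))
E
```

```text
top big 98 med z 44.6 mean [613.4  76.1] rect [613.7  75.1] [25.4 26.5] 89.0
top small 50 med z 44.1 mean [5.451e+02 1.000e-01] rect [545.   1.] [17.6 17.7] 89.2
top brk 220 med z 44.7 mean [466.9  66.4] rect [478.6  71.3] [55.9 55.6] 70.0
top duct 193 med z 43.6 mean [470.3 -80.7] rect [475.4 -83. ] [55.2 48.6] 67.3
-28 slope -0.093
-25 slope -0.046
-22 slope 0.006
-19 slope 0.058
-16 slope 0.108
-13 slope 0.159
side big 56 med z 42.9 mean [611.2  72.7] rect [612.3  74.1] [32.5 25.7] 57.2
side small 38 med z 42.6 mean [543.8  -3.2] rect [544.1  -2.7] [20.  19.8] 29.2
side brk 140 med z 42.6 mean [466.5  60. ] rect [464.3  62.7] [46.5 76.9] 25.8
side duct 169 med z 42.1 mean [470.7 -85.1] rect [473.9 -86.4] [57.1 48. ] 66.9
-28 slope -0.085
-25 slope -0.049
-22 slope 0.015
-19 slope 0.085
-16 slope 0.14
-13 slope 0.176
canc [623.19125652 -77.09585951  13.47614979]
```

Call:
arm_command:
  xyz:
    - [17,-23,-6]
    - [17,-23,-6]
    - [17,-23,-6]
    - [17,-23,-6]
    - [17,-23,-6]
    - [17,-23,-6]
    - [17,-23,-6]
    - [17,-23,-6]
    - [17,-23,-6]
    - [17,-23,-6]
    - [17,-23,-6]
    - [17,-23,-6]
    - [17,-23,-6]
    - [17,-23,-6]
    - [17,-23,-6]
    - [17,-23,-6]
    - [17,-23,-6]
    - [17,-23,-6]
    - [17,-23,-6]
    - [19,-22,-6]
  spin: [-0.5,-0.5,-0.5,-0.5,-0.5,-0.5,-0.5,-0.5,-0.5,-0.5,-0.4,0,0,0,0,0,0,0,0,0]
  jaw: 0
  squeeze: 25

```text
time: 2.1
tool_pos: [0.4792, 0.0468, 0.2842]
tool_rot: [-3.141, -0.001, 2.783]
contact_force: [-0.3, 0.2, -0.4]
opening: 0.0461
grip_force: 0.0
```

Call:
arm_command:
  xyz:
    - [0,0,0]
    - [0,0,0]
    - [0,0,0]
  spin: [0,0,0]

```text
time: 2.4
tool_pos: [0.4783, 0.0484, 0.2847]
tool_rot: [-3.142, -0.001, 2.784]
contact_force: [0.1, 1.1, 0.5]
opening: 0.0457
grip_force: 0.0
```

Call:
arm_command:
  xyz:
    - [0,-1,-15]
    - [0,0,-15]
    - [0,0,-15]
    - [0,0,-15]
    - [0,0,-10]
    - [0,0,-6]
    - [0,0,-5]
    - [0,0,0]
    - [0,0,0]
  spin: [0,0,0,0,0,0,0,0,0]

```text
time: 3.3
tool_pos: [0.479, 0.0469, 0.2041]
tool_rot: [3.141, 0.001, 2.784]
contact_force: [-0.1, 0.9, 0.1]
opening: 0.0462
grip_force: 0.0
```

Call:
arm_command:
  xyz:
    - [0,0,0]
    - [0,0,0]
    - [0,0,0]
    - [0,0,0]
    - [0,0,0]
    - [0,0,0]
    - [0,0,0]
    - [0,0,0]
  spin: [0,0,0,0,0,0,0,0]
  jaw: -1

```text
time: 4.1
tool_pos: [0.4789, 0.0469, 0.2038]
tool_rot: [3.141, 0.0, 2.784]
contact_force: [-0.8, -0.3, 2.1]
opening: 0.0135
grip_force: 25.0
```

Call:
arm_command:
  xyz:
    - [0,0,10]
    - [0,0,20]
    - [0,0,20]
    - [0,0,20]
    - [0,0,10]
    - [0,0,0]
    - [0,0,0]
  spin: [0,0,0,0,0,0,0]

```text
time: 4.8
tool_pos: [0.4786, 0.0469, 0.2834]
tool_rot: [-3.142, -0.0, 2.784]
contact_force: [0.4, 0.1, 0.1]
opening: 0.0135
grip_force: 25.0
```

```bash
python3 - <<'E'
from cell import *
import cv2
from h import *
c=read_camera('side');crop(c,170,120,300,200,2.6,'pics/s1.png')
E
```

```text
(no output)
```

View pics/s1.png

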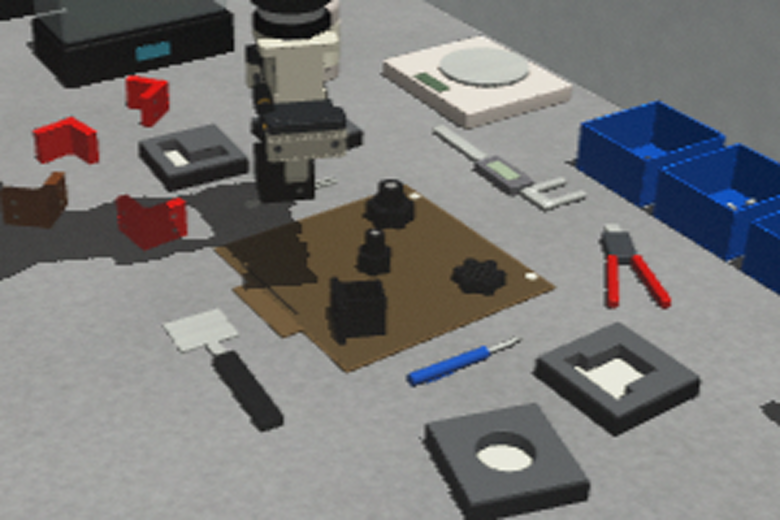

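The side picture shows the bracket in the jaws at about (285,180) of the crop, and its place on the plate is empty.

Call:
arm_command:
  xyz:
    - [1,10,0]
    - [0,20,0]
    - [1,20,0]
    - [0,20,0]
    - [1,20,0]
    - [0,20,0]
    - [1,20,0]
    - [1,20,0]
    - [0,20,0]
    - [1,20,0]
    - [1,20,0]
    - [0,17,0]
    - [0,10,0]
    - [0,0,0]
    - [0,0,0]
    - [0,0,0]
    - [0,0,0]
  spin: [1,1.5,1.5,1.5,1.5,1.5,1.5,1.5,1.5,1.5,1.5,1.5,0,0,0,0,0]

```text
time: 6.55
tool_pos: [0.486, 0.2832, 0.2838]
tool_rot: [-3.142, 0.0, 3.088]
contact_force: [-0.7, -0.6, -0.7]
opening: 0.0135
grip_force: 25.0
```

```bash
python3 - <<'E'
from cell import *
import cv2
from h import *
s=observe();print(s['tool_pos'],s['tool_rot'])
c=read_camera('side');crop(c,190,100,120,100,5,'pics/s2.png')
E
```

```text
[0.48600348 0.28315702 0.28381783] [-3.14153784e+00  9.59727805e-06  3.08789854e+00]
```

View pics/s2.png

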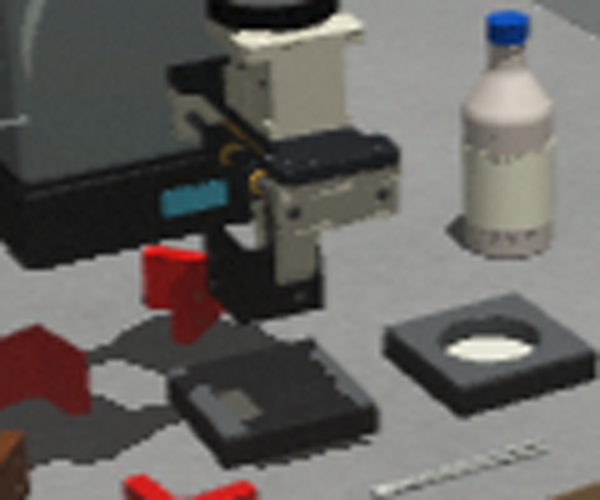

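The bracket hangs level over the L carrier, which is at about (275,400) of the crop. I lower it, release it and lift off.

Call:
arm_command:
  xyz:
    - [0,0,-10]
    - [0,0,-15]
    - [0,0,-15]
    - [0,0,-12]
    - [0,0,-6]
    - [0,0,-5]
    - [0,0,-5]
    - [0,0,-4]
    - [0,0,-3]
    - [0,0,0]
    - [0,0,0]
  spin: [0,0,0,0,0,0,0,0,0,0,0]

```text
time: 7.7
tool_pos: [0.4859, 0.2839, 0.2089]
tool_rot: [3.141, 0.0, 3.089]
contact_force: [0.1, -0.3, -0.8]
opening: 0.0139
grip_force: 25.0
```

Call:
arm_command:
  xyz:
    - [0,0,-1]
    - [0,0,0]
  spin: [0,0]

```text
time: 7.9
tool_pos: [0.4859, 0.2839, 0.2079]
tool_rot: [3.141, 0.0, 3.089]
contact_force: [-0.8, -0.3, -1.2]
opening: 0.0136
grip_force: 25.0
```

Call:
arm_command:
  xyz:
    - [0,0,0]
    - [0,0,0]
    - [0,0,0]
    - [0,0,0]
    - [0,0,0]
    - [0,0,0]
  spin: [0,0,0,0,0,0]
  jaw: -0.3

```text
time: 8.5
tool_pos: [0.4859, 0.2838, 0.2078]
tool_rot: [3.141, 0.0, 3.089]
contact_force: [1.0, 0.9, -0.5]
opening: 0.0323
grip_force: 0.0
```

Call:
arm_command:
  xyz:
    - [0,0,10]
    - [0,0,20]
    - [0,0,20]
    - [0,0,20]
    - [0,0,10]
  spin: [0,0,0,0,0]

```text
time: 9.0
tool_pos: [0.4862, 0.284, 0.2902]
tool_rot: [3.14, 0.003, 3.089]
contact_force: [0.4, -0.2, -0.1]
opening: 0.0321
grip_force: 0.0
```

Call:
arm_command:
  xyz:
    - [7,-9,0]
    - [10,-20,0]
    - [10,-20,0]
    - [10,-20,0]
    - [10,-20,0]
    - [10,-20,0]
    - [10,-20,0]
    - [10,-20,0]
    - [10,-15,0]
    - [10,-15,0]
    - [10,-15,0]
    - [10,-10,0]
    - [10,-5,0]
    - [0,0,0]
    - [0,0,0]
  spin: [0,0,0,0,0,0,0,0,0,0,0,0,0,0,0]
  jaw: 0.1

```text
time: 10.5
tool_pos: [0.6129, 0.0752, 0.2875]
tool_rot: [3.141, -0.001, 3.089]
contact_force: [0.5, -0.1, 0.5]
opening: 0.0505
grip_force: 0.0
```

Call:
arm_command:
  xyz:
    - [0,0,-15]
    - [0,0,-15]
    - [0,0,-15]
    - [0,0,-15]
    - [0,0,-10]
    - [0,0,-8]
    - [0,0,-6]
    - [0,0,0]
    - [0,0,0]
  spin: [0,0,0,0,0,0,0,0,0]

```text
time: 11.4
tool_pos: [0.613, 0.0749, 0.2041]
tool_rot: [3.141, 0.001, 3.089]
contact_force: [-0.8, 0.3, -0.0]
opening: 0.0501
grip_force: 0.0
```

Call:
arm_command:
  xyz:
    - [0,0,0]
    - [0,0,0]
    - [0,0,0]
    - [0,0,0]
    - [0,0,0]
    - [0,0,0]
    - [0,0,0]
    - [0,0,0]
  spin: [0,0,0,0,0,0,0,0]
  jaw: -1

```text
time: 12.2
tool_pos: [0.613, 0.0748, 0.204]
tool_rot: [3.142, 0.0, 3.089]
contact_force: [-0.5, 0.4, 2.8]
opening: 0.0273
grip_force: 25.0
```

Call:
arm_command:
  xyz:
    - [0,0,10]
    - [0,0,20]
    - [0,0,20]
    - [0,0,20]
    - [0,0,10]
    - [0,0,0]
  spin: [0,0,0,0,0,0]

```text
time: 12.8
tool_pos: [0.6132, 0.0749, 0.2854]
tool_rot: [3.141, 0.003, 3.089]
contact_force: [0.4, -0.2, -1.5]
opening: 0.0274
grip_force: 25.0
```

```bash
python3 - <<'E'
from cell import *
from h import *
s=read_camera('side');t=read_camera('top')
a=cv2.resize(s['img'][100:230,190:370],None,fx=4,fy=4)[:, :400*1]
a=cv2.resize(s['img'][100:240,190:350],(400,350)); b=cv2.resize(t['img'][105:245,165:325],(400,350))
cv2.imwrite('pics/m3.png',np.hstack([a,b])[:,:,::-1])
P=cloud(t)*1000
m=(np.hypot(P[...,0]-478,P[...,1]-305)<46)&(P[...,2]>40)&(P[...,2]<60);q=P[m]
rc=cv2.minAreaRect(q[:,:2].astype(np.float32));print(len(q),np.median(q[:,2]),rc)
E
```

```text
234 49.06573059040675 ((478.4634094238281, 305.9051208496094), (56.2191047668457, 55.160987854003906), 86.77437591552734)
```

View pics/m3.png

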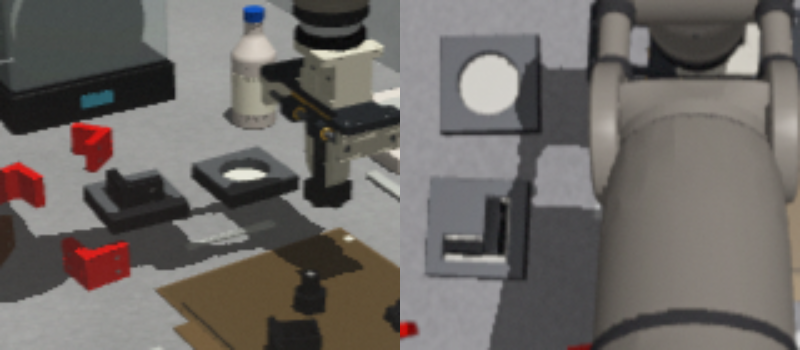

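The bracket is seated: its rectangle centre is within 1 mm of the carrier's, top at 49 mm. The knob hangs in the jaws at (325,190) of the left half, so I carry it to its carrier.

Call:
arm_command:
  xyz:
    - [1,10,0]
    - [1,20,0]
    - [1,20,0]
    - [2,20,0]
    - [1,20,0]
    - [2,20,0]
    - [1,20,0]
    - [2,20,0]
    - [1,20,0]
    - [2,20,0]
    - [1,15,0]
    - [1,10,0]
    - [0,4,0]
    - [0,0,0]
    - [0,0,0]
  spin: [0,0,0,0,0,0,0,0,0,0,0,0,0,0,0]

```text
time: 14.4
tool_pos: [0.629, 0.2932, 0.2837]
tool_rot: [-3.141, -0.0, 3.088]
contact_force: [-0.4, 0.4, -0.1]
opening: 0.027
grip_force: 25.0
```

Call:
arm_command:
  xyz:
    - [0,0,-10]
    - [0,0,-15]
    - [0,0,-15]
    - [0,0,-12]
    - [0,0,-6]
    - [0,0,-5]
    - [0,0,-5]
    - [0,0,-4]
    - [0,0,-3]
    - [0,0,0]
    - [0,0,0]
  spin: [0,0,0,0,0,0,0,0,0,0,0]

```text
time: 15.5
tool_pos: [0.6289, 0.2939, 0.209]
tool_rot: [3.141, 0.0, 3.089]
contact_force: [0.6, 0.4, -0.4]
opening: 0.0272
grip_force: 25.0
```

Call:
arm_command:
  xyz:
    - [0,0,-1]
    - [0,0,0]
  spin: [0,0]

```text
time: 15.7
tool_pos: [0.629, 0.2939, 0.2081]
tool_rot: [3.141, 0.001, 3.089]
contact_force: [0.3, 0.8, 0.2]
opening: 0.0271
grip_force: 25.0
```

Call:
arm_command:
  xyz:
    - [0,0,0]
    - [0,0,0]
    - [0,0,0]
    - [0,0,0]
    - [0,0,0]
    - [0,0,0]
  spin: [0,0,0,0,0,0]
  jaw: 0

```text
time: 16.3
tool_pos: [0.6289, 0.2938, 0.2077]
tool_rot: [3.142, 0.0, 3.089]
contact_force: [-0.1, -0.4, -0.5]
opening: 0.0457
grip_force: 0.0
```

Call:
arm_command:
  xyz:
    - [0,0,10]
    - [0,0,20]
    - [0,0,20]
    - [0,0,20]
    - [0,0,10]
  spin: [0,0,0,0,0]

```text
time: 16.8
tool_pos: [0.6292, 0.294, 0.2907]
tool_rot: [3.14, 0.004, 3.089]
contact_force: [0.6, 0.1, -0.1]
opening: 0.0457
grip_force: 0.0
```

Call:
arm_command:
  xyz:
    - [-4,-15,0]
    - [-6,-20,0]
    - [-6,-20,0]
    - [-6,-20,0]
    - [-6,-20,0]
    - [-6,-20,0]
    - [-6,-20,0]
    - [-6,-20,0]
    - [-6,-20,0]
    - [-6,-20,0]
    - [-6,-20,0]
    - [-6,-20,0]
    - [-6,-20,0]
    - [-5,-20,0]
    - [-3,-15,0]
    - [0,-5,0]
    - [0,0,0]
    - [0,0,0]
  spin: [0,0,0,0,0,0,0,0,0,0,0,0,0,0,0,0,0,0]

```text
time: 18.6
tool_pos: [0.545, -0.0007, 0.2877]
tool_rot: [3.141, 0.0, 3.089]
contact_force: [0.2, 0.4, -0.1]
opening: 0.0459
grip_force: 0.0
```

Call:
arm_command:
  xyz:
    - [0,0,-15]
    - [0,0,-15]
    - [0,0,-15]
    - [0,0,-15]
    - [0,0,-10]
    - [0,0,-8]
    - [0,0,-6]
    - [0,0,0]
    - [0,0,0]
  spin: [0,0,0,0,0,0,0,0,0]

```text
time: 19.5
tool_pos: [0.545, -0.0011, 0.204]
tool_rot: [3.142, 0.001, 3.089]
contact_force: [-0.2, 0.2, 0.4]
opening: 0.046
grip_force: 0.0
```

Call:
arm_command:
  xyz:
    - [0,0,0]
    - [0,0,0]
    - [0,0,0]
    - [0,0,0]
    - [0,0,0]
    - [0,0,0]
    - [0,0,0]
    - [0,0,0]
  spin: [0,0,0,0,0,0,0,0]
  jaw: -1

```text
time: 20.3
tool_pos: [0.5449, -0.0012, 0.2039]
tool_rot: [3.142, 0.0, 3.089]
contact_force: [-1.1, -0.5, 3.1]
opening: 0.0195
grip_force: 25.0
```

Call:
arm_command:
  xyz:
    - [0,0,10]
    - [0,0,20]
    - [0,0,20]
    - [0,0,20]
    - [0,0,10]
    - [0,0,0]
  spin: [0,0,0,0,0,0]

```text
time: 20.9
tool_pos: [0.5452, -0.0012, 0.2853]
tool_rot: [-3.141, 0.003, 3.089]
contact_force: [0.3, 0.1, -0.0]
opening: 0.0191
grip_force: 25.0
```

Call:
arm_command:
  xyz:
    - [-2,-12,0]
    - [-4,-20,0]
    - [-5,-20,0]
    - [-4,-20,0]
    - [-5,-20,0]
    - [-4,-20,0]
    - [-5,-20,0]
    - [-4,-20,0]
    - [-5,-20,0]
    - [-4,-20,0]
    - [-5,-20,0]
    - [-4,-20,0]
    - [-5,-20,0]
    - [-5,-20,0]
    - [-5,-20,0]
    - [-4,-15,0]
    - [0,-5,0]
    - [0,0,0]
    - [0,0,0]
  spin: [0,0,0,0,0,0,0,0,0,0,0,0,0,0,0,0,0,0,0]

```text
time: 22.8
tool_pos: [0.4749, -0.3126, 0.2834]
tool_rot: [3.141, -0.001, 3.089]
contact_force: [-0.2, 0.1, 0.7]
opening: 0.0189
grip_force: 25.0
```

```bash
python3 - <<'E'
from cell import *
from h import *
s=read_camera('side')
cv2.imwrite('pics/m4.png',cv2.resize(s['img'][140:340,180:440],(780,600))[:,:,::-1])
P=cloud(s)*1000
m=(np.hypot(P[...,0]-629,P[...,1]-294)<30)&(P[...,2]>40)&(P[...,2]<60);q=P[m];print('big',len(q),np.median(q,axis=0) if len(q) else '')
m=(np.hypot(P[...,0]-478,P[...,1]+86)<45)&(P[...,2]>37)&(P[...,2]<56);q=P[m];print('duct',len(q),cv2.minAreaRect(q[:,:2].astype(np.float32)))
E
```

```text
big 42 [626.50051391 288.85672997  46.9829393 ]
duct 166 ((474.0697021484375, -85.68643951416016), (56.56422805786133, 47.881656646728516), 67.91392517089844)
```

View pics/m4.png

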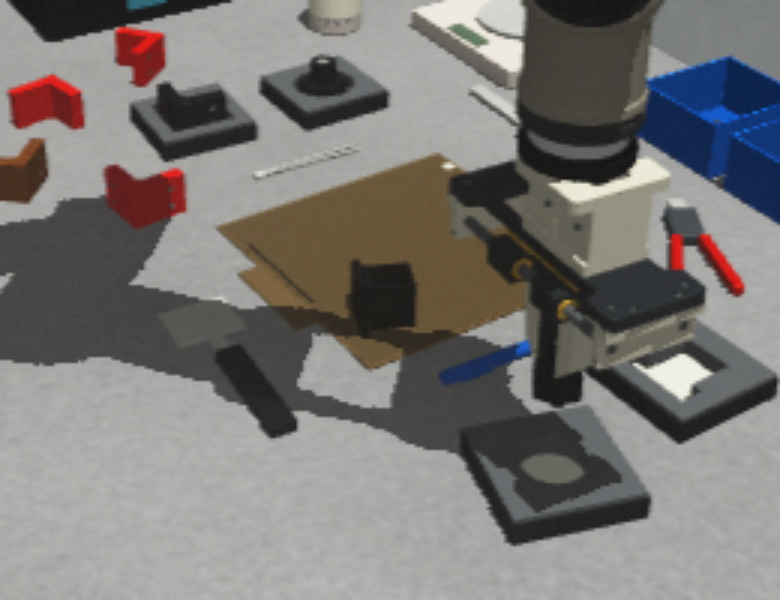

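The big knob is in its carrier at (323,75), the bracket at (193,105), and the small knob hangs over the round carrier at (555,470). I lower it.

Call:
arm_command:
  xyz:
    - [0,0,-10]
    - [0,0,-15]
    - [0,0,-15]
    - [0,0,-12]
    - [0,0,-6]
    - [0,0,-5]
    - [0,0,-5]
    - [0,0,-4]
    - [0,0,-3]
    - [0,0,0]
    - [0,0,-1]
    - [0,0,0]
  spin: [0,0,0,0,0,0,0,0,0,0,0,0]

```text
time: 24.05
tool_pos: [0.4749, -0.3132, 0.208]
tool_rot: [-3.141, 0.0, 3.089]
contact_force: [0.5, 0.3, -0.7]
opening: 0.0194
grip_force: 25.0
```

Call:
arm_command:
  xyz:
    - [0,0,0]
    - [0,0,0]
    - [0,0,0]
    - [0,0,0]
    - [0,0,0]
    - [0,0,0]
  spin: [0,0,0,0,0,0]
  jaw: -0.1

```text
time: 24.65
tool_pos: [0.4749, -0.3132, 0.2078]
tool_rot: [3.142, 0.0, 3.089]
contact_force: [-0.8, -0.5, 0.9]
opening: 0.0409
grip_force: 0.0
```

Call:
arm_command:
  xyz:
    - [0,0,10]
    - [0,0,20]
    - [0,0,20]
    - [0,0,20]
    - [0,0,10]
  spin: [0,0,0,0,0]

```text
time: 25.15
tool_pos: [0.4751, -0.3134, 0.2902]
tool_rot: [-3.14, 0.003, 3.089]
contact_force: [-0.9, -0.8, -0.5]
opening: 0.0413
grip_force: 0.0
```

Call:
arm_command:
  xyz:
    - [0,10,0]
    - [1,20,0]
    - [1,20,0]
    - [1,20,0]
    - [1,20,0]
    - [1,20,0]
    - [1,20,0]
    - [1,20,0]
    - [0,20,0]
    - [0,20,0]
    - [0,20,0]
    - [0,10,0]
    - [0,6,0]
    - [0,0,0]
    - [0,0,0]
  spin: [-1.4,-2,-2,-2,-2,-2,-2,-2,-2,-2,0,0,0,0,0]
  jaw: 0.3

```text
time: 26.65
tool_pos: [0.482, -0.0876, 0.2878]
tool_rot: [-3.141, 0.0, 2.75]
contact_force: [0.1, -0.7, 0.3]
opening: 0.0595
grip_force: 0.0
```

Call:
arm_command:
  xyz:
    - [0,0,-15]
    - [0,0,-15]
    - [0,0,-15]
    - [0,0,-15]
    - [0,0,-10]
    - [0,0,-8]
    - [0,0,-6]
    - [0,0,0]
    - [0,0,0]
  spin: [0,0,0,0,0,0,0,0,0]

```text
time: 27.55
tool_pos: [0.482, -0.0872, 0.204]
tool_rot: [3.141, 0.0, 2.75]
contact_force: [0.8, 0.4, -0.2]
opening: 0.059
grip_force: 0.0
```

Call:
arm_command:
  xyz:
    - [0,0,0]
    - [0,0,0]
    - [0,0,0]
    - [0,0,0]
    - [0,0,0]
    - [0,0,0]
    - [0,0,0]
    - [0,0,0]
  spin: [0,0,0,0,0,0,0,0]
  jaw: -1

```text
time: 28.35
tool_pos: [0.4819, -0.0871, 0.2039]
tool_rot: [3.141, 0.0, 2.75]
contact_force: [0.3, 1.3, 4.9]
opening: 0.0336
grip_force: 25.0
```

Call:
arm_command:
  xyz:
    - [0,0,10]
    - [0,0,20]
    - [0,0,20]
    - [0,0,20]
    - [0,0,10]
    - [0,0,0]
  spin: [0,0,0,0,0,0]

```text
time: 28.95
tool_pos: [0.4821, -0.0873, 0.2851]
tool_rot: [3.141, 0.003, 2.75]
contact_force: [-0.6, -0.8, -1.4]
opening: 0.0338
grip_force: 25.0
```

Call:
arm_command:
  xyz:
    - [7,-10,0]
    - [12,-15,0]
    - [12,-15,0]
    - [12,-15,0]
    - [12,-15,0]
    - [12,-15,0]
    - [12,-15,0]
    - [12,-15,0]
    - [12,-15,0]
    - [12,-15,0]
    - [12,-15,0]
    - [12,-10,0]
    - [12,-10,0]
    - [8,-6,0]
    - [2,0,0]
    - [0,0,0]
    - [0,0,0]
  spin: [2,2,2,2,2,2,2,2,2,2,2,2,2,0,0,0,0]

```text
time: 30.65
tool_pos: [0.6425, -0.2727, 0.283]
tool_rot: [3.141, -0.001, -3.079]
contact_force: [-0.2, 0.1, -0.9]
opening: 0.034
grip_force: 25.0
```

```bash
python3 - <<'E'
from cell import *
from h import *
s=read_camera('side');t=read_camera('top')
a=cv2.resize(s['img'][170:330,310:440],(390,480)); b=cv2.resize(t['img'][105:225,370:465],(390,480))
cv2.imwrite('pics/m5.png',np.hstack([a,b])[:,:,::-1])
P=cloud(s)*1000
m=(np.hypot(P[...,0]-475,P[...,1]+313)<30)&(P[...,2]>35)&(P[...,2]<60);q=P[m];print('small',len(q),np.median(q,axis=0) if len(q) else '')
E
```

```text
small 87 [ 472.74101238 -316.43630208   46.11662141]
```

View pics/m5.png

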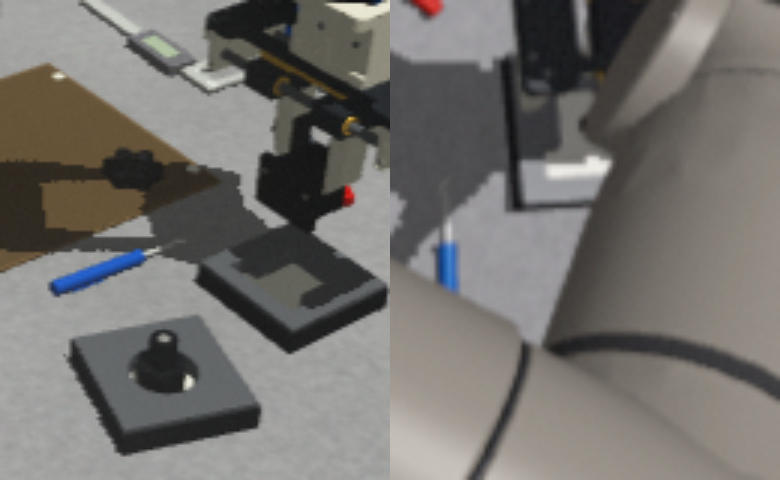

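The small knob is seated, and the duct is held level with its flange toward -x. I overshot x by about 9 mm, so I correct that, then lower and release.

Call:
arm_command:
  xyz:
    - [-5,0,0]
    - [-4,-1,0]
    - [0,0,0]
    - [0,0,-10]
    - [0,0,-15]
    - [0,0,-15]
    - [0,0,-12]
    - [0,0,-6]
    - [0,0,-5]
    - [0,0,-5]
    - [0,0,-4]
    - [0,0,-3]
    - [0,0,0]
    - [0,0,-1]
    - [0,0,0]
  spin: [0,0,0,0,0,0,0,0,0,0,0,0,0,0,0]

```text
time: 32.25
tool_pos: [0.6339, -0.2742, 0.2081]
tool_rot: [-3.141, 0.001, -3.079]
contact_force: [-0.6, 0.3, -0.6]
opening: 0.0338
grip_force: 25.0
```

Nothing pressed on the way down. I release, lift and move clear for the top view.

Call:
arm_command:
  xyz:
    - [0,0,0]
    - [0,0,0]
    - [0,0,0]
    - [0,0,0]
    - [0,0,0]
    - [0,0,0]
  spin: [0,0,0,0,0,0]
  jaw: 0.2

```text
time: 32.85
tool_pos: [0.6339, -0.2742, 0.2078]
tool_rot: [3.141, -0.0, -3.079]
contact_force: [-0.4, -0.9, -0.3]
opening: 0.0552
grip_force: 0.0
```

Call:
arm_command:
  xyz:
    - [0,0,10]
    - [0,0,20]
    - [0,0,20]
    - [0,0,20]
    - [0,0,20]
    - [-5,10,10]
    - [-10,20,0]
    - [-15,25,0]
    - [-15,25,0]
    - [-15,25,0]
    - [-15,25,0]
    - [-15,25,0]
    - [-15,25,0]
    - [-15,25,0]
    - [-15,25,0]
    - [-10,15,0]
    - [0,0,0]
  spin: [0,0,0,0,0,0,0,0,0,0,0,0,0,0,0,0,0]

```text
time: 34.55
tool_pos: [0.4875, -0.0273, 0.3079]
tool_rot: [3.141, -0.001, -3.077]
contact_force: [0.2, -0.2, -0.4]
opening: 0.0551
grip_force: 0.0
```

```bash
python3 - <<'E'
from cell import *
from h import *
print(observe()['tool_pos'])
s=read_camera('side');t=read_camera('top')
a=cv2.resize(s['img'][130:330,180:440],(400,308)); b=cv2.resize(t['img'][105:250,165:470],(800,380))
cv2.imwrite('pics/f.png',np.vstack([cv2.resize(s['img'][140:330,180:440],(800,585))[:220*0+585:1][::2],b])[:,:,::-1][:600])
P=cloud(t)*1000
for k,(x,y,r) in dict(big=(629,294,25),small=(475,-313,20),brk=(478,305,46),duct=(630,-273,45)).items():
    m=(np.hypot(P[...,0]-x,P[...,1]-y)<r)&(P[...,2]>38)&(P[...,2]<60);q=P[m]
    if len(q)>5: print(k,len(q),np.median(q[:,2]).round(1),cv2.minAreaRect(q[:,:2].astype(np.float32)))
m=(np.hypot(P[...,0]-630,P[...,1]+65)<45)&(P[...,2]>8)&(P[...,2]<22);print('canc',m.sum(),P[m].mean(0))
E
```

```text
[ 0.48745979 -0.02733421  0.3079343 ]
big 105 48.6 ((629.6292724609375, 295.2903747558594), (27.327131271362305, 25.347936630249023), 46.681148529052734)
small 59 47.7 ((476.472900390625, -311.42510986328125), (18.098468780517578, 20.050735473632812), 48.39470672607422)
brk 242 48.6 ((478.40765380859375, 305.8644104003906), (56.22158432006836, 55.304168701171875), 86.33392333984375)
duct 231 47.0 ((627.0905151367188, -273.2818603515625), (48.98270034790039, 55.67585754394531), 3.522777795791626)
canc 3 [662.09604641 -67.04579816   8.83854325]
```

View pics/f.png

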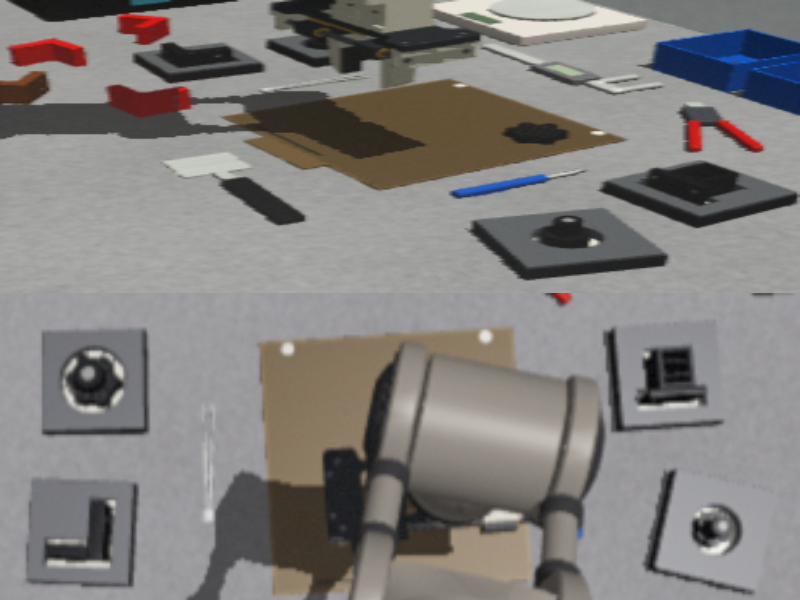

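All four prints are seated with their tops at about 48 mm and centres within 2 mm. The cancelled knob, at (535,132) in the upper half, is untouched.

```bash
python3 -c "
from cell import *
print(hand_in())"
```

```text
the job is handed in; nothing more can be done
None
```

I put the duct, the bracket and both knobs into their own carriers, left the cancelled knob untouched on the plate, and handed the job in after about 35 s; the hand-in gave no verdict back.

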